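# Set out the specimen-sorting station

### The arm

A 6-joint arm with a two-finger parallel gripper is mounted at the origin on the work surface. World frame = base frame: x ahead of the robot, y to its left, z up, the work surface at z = 0. Lengths are in m, angles in rad, forces in N, time in s.
With the tool pointing down it reaches from about 0.375 to 0.825 m from the base axis. Payload 5.5 kg.
Tool frame: the origin (TCP) lies midway between the tips of the shut fingers; the grasp point (between the pads) lies 19 mm behind it (bot.tcp_to_grasp is the distance from the TCP to the grasp point, in m); z points along the fingers, y is the line along which they close (so a half turn about z gives the same grasp; the last joint's range is limited). The gripper opens to 85 mm and grips with 20 to 120 N. Pads are 22 mm wide; open, the fingers measure 114 mm over their backs; the gripper's body (76 mm by 85 mm) begins 54 mm behind the grasp point. The pads swing forward as they close: fully open they stand 13 mm farther back than shut.
Start: joints at [-1.162, 0.314, -0.047, 1.21, 0, 1.571], TCP at [0.239, -0.551, 0.231] pointing down, gripper open.
Joint ranges: [-2.67, 2.67], [-0.69, 1.73], [-1.03, 1.25], [-2.08, 2.16], [-1.42, 1.45], [-3.14, 3.14]. Speed limits (rad/s): [2.39, 2.39, 3.01, 3.14, 3.14, 3.14].

### API

Orientations are given as a unit quaternion [w, x, y, z].
In Python, from plant import bot gives the robot as it stands.
- The arm moves only by the tool apply_moves, never from a script. Its argument "plan" is a list of rows, each a list of 2 entries, a list of its own where there are three numbers: the shift along the tool's x, y, z scaled (see below), then the turn, a rotation vector about the tool's x, y, z scaled (see below). In form: [[[tx, ty, tz], [rx, ry, rz]], ...]. A call has exactly 8 rows; each row is the pose to reach, as a shift and turn from the pose commanded when the call began, along the tool's axes at that moment, turning the shorter way round; what a row does not reach only later rows make up. The controller multiplies each number of a shift by 120 mm and each number of a turn by 180 degrees. A row lasts 1/8 s, in which the tool goes at most 62.5 mm and 10.7 degrees, less where a joint would pass 70% of its speed; a pose out of reach is approached as far as the arm can. A call with a number of a shift or a turn outside -1 to 1 is refused whole. A call with a gripper value outside its range is refused whole. "grip" is the closure, from -1 (fully open) to 1 (shut), set as the call begins (left out, the last holds). The fingers move at their own pace and stop on an object; the grip force is fixed at half the most. Time passes only in rows, so rows that repeat a pose let the fingers close, or fill a call up. It gives the time, the measured TCP pose, the force, the opening and the grip force at its end, in the units of the state.
- bot.sense(): the state, without advancing time (a new reading comes with each control period).
- bot.get_image(name): name is "side" or "top"; returns a dict with "img" (480x640x3 uint8, red, green, blue), "intrinsics" (3x3 intrinsics, pixels), "D" ([k1, k2, p1, p2, k3] as OpenCV has them; the pictures are not rectified), "extrinsics" (4x4, takes a point from camera to world coordinates). Camera axes: x right, y down, z forward; pixel columns grow to the right and rows downward; lengths in m; the calibration is good to about 2 mm. A picture is of the moment at which its call begins. There is no depth.
- bot.hand_in(): hands the job in; it is judged then, once.
The state is a dict: "clock": time; "qpos": joint angles; "dq": joint speeds; "effort": joint torques, N m; "eef_pos": TCP position; "tool_rot": TCP orientation; "force": force on the tool from outside, world axes, zero at the start; "torque": the same for the moment, N m; "grip_width": finger opening in m; "finger_force": force on a finger pad.
Only numpy, scipy, OpenCV 4.12 (cv2) and the standard library are available. Lean on these libraries where they do the work, as an engineer would, in place of code of your own. Each camera call takes 0.05 s, during which the arm holds its last target. There are 200 camera calls.

### The job

Set out this bench for sorting specimens: put the dish of amber medium in the middle of the light plate's round lit window, and press the yellow tube rack squarely onto the blue rack so that it sits fully home on its four studs. Stand the green-capped jar on the bench midway in the gap between the light plate and the racks, and the red-capped jar on the bench about a finger's width clear of the light plate's opposite side, both in line with the middle of the light plate. Keep everything upright, set things down rather than dropping them, and leave the beaker, the amber bottle and the marker where they are.

Things in the scene. Friction and masses are not known exactly. Their poses are not given: they have to be found in the camera images.
- light_plate: white LED light plate, a slab fixed to the bench: 110 mm along its x, 130 mm along its y, 12 mm high, with a round lit window 80 mm across in the middle of its top. Origin: centre of its underside. Its x points away from the robot, its y to the robot's left (within 0.15 rad). The blue rack stands off its +y or its -y side; which one changes from start to start.
- rack_blue: blue microtube rack fixed to the bench, 200 to 220 mm (centres) beside the light plate: 100 mm along x, 60 mm along y, deck 42 mm high. Four studs rise 6 mm above the deck at x = +-38, y = +-20 mm, 8 mm thick with tapered tips. Origin: centre of its underside; x runs along its length, roughly away from the robot.
- rack_yellow: yellow microtube rack, loose, about 0.1 kg, size and studs as the blue one; four white tube caps 3 mm proud of its deck, middle of the deck bare. Four sockets below, 11 mm wide, 10 mm deep, fit the blue studs (a half turn makes no difference). Seated, its origin is 42 mm above the blue rack's; on the stud tips, 48. Grip across y (60 mm, plain walls). Origin: centre of underside; x along length.
- jar_green: jar with green screw cap, white body (fixative), loose, about 0.09 kg: body 44 mm diameter, cap 47 mm diameter from 48 to 62 mm height. Origin: centre of its underside.
- jar_red: jar with red screw cap, white body (waste), otherwise the same as the green-capped jar: body 44 mm diameter, cap 47 mm diameter from 48 to 62 mm height. Origin: centre of its underside.
- dish: round clear lidded culture dish with amber medium, loose, about 0.05 kg: 58 mm diameter, 16 mm high, straight sides. Origin: centre of its underside.
- beaker: bystander: empty glass beaker, 68 mm diameter, 90 mm high, loose. Origin: centre of its underside.
- bottle: bystander: amber glass bottle with black cap, 56 mm diameter, 115 mm high, loose. Origin: centre of its underside.
- marker: bystander: white marker with blue cap lying on the bench, 128 mm long, 13 mm thick, loose. Its x runs along it towards the cap; origin on the bench side, 45 mm from the white end.
There are look-alikes about, which are no part of the job. Several things look just like the dish: the one meant starts farthest to the robot's right.

How it is judged:
By the outcome, as a careful person would: the job done as asked, in the order asked, and still so for the second after the job is handed in, with the robot touching nothing.
It also fails if it takes over 104 s, if anything falls off the work surface, if the arm or the gripper's body presses on something with over 40 N, if the wrist force passes 120 N, or if a joint passes its speed limit or range.

## Working session

There is one attempt and no reset: what is moved stays moved. The work goes in short steps, Python scripts to look and compute and a tool call to move; the robot and the scene stay as the last step left them, time stands still between calls to the robot, and variables do not carry over. Pictures are saved under pics/ and viewed, at most 14 in all, crops included, and the job is handed in when it is done.

Besides the shell and the picture viewer there is one more tool, called after "Call:" as name(argument=value, ...), one argument or row to a line, values as JSON. apply_moves: Moves the arm, as the interface text tells. Its arguments: {"type":"object","properties":{"plan":{"type":"array"},"grip":{"type":"number"}},"required":["plan"]}

```bash
mkdir -p pics; ls; python3 - <<'E'
from plant import bot
import cv2,numpy as np
for n in("top","side"):
    d=bot.get_image(n); cv2.imwrite(f"pics/{n}0.png",d["img"][:,:,::-1])
    print(n,d["intrinsics"],d["D"],np.round(d["extrinsics"],4))
s=bot.sense();print(s, bot.tcp_to_grasp)
E
```

```text
pics
top [[474.69206753   0.         317.29390101]
 [  0.         474.69206753 239.69379932]
 [  0.           0.           1.        ]] [-0.00143553  0.          0.          0.          0.        ] [[ 1.0300e-02 -9.9280e-01  1.1970e-01  3.9680e-01]
 [-9.9980e-01 -1.2000e-02 -1.3700e-02 -7.0000e-04]
 [ 1.5000e-02 -1.1950e-01 -9.9270e-01  1.1273e+00]
 [ 0.0000e+00  0.0000e+00  0.0000e+00  1.0000e+00]]
side [[454.95473152   0.         326.89804512]
 [  0.         454.95473152 239.16988782]
 [  0.           0.           1.        ]] [-0.11369566  0.          0.          0.          0.        ] [[-0.8702 -0.322   0.3729  0.1746]
 [-0.4923  0.598  -0.6325  0.5988]
 [-0.0194 -0.734  -0.6789  0.7066]
 [ 0.      0.      0.      1.    ]]
{'clock': 0.1, 'qpos': array([-1.16199926e+00,  3.14144053e-01, -4.80020702e-02,  1.21019284e+00,
       -5.06805441e-06,  1.57079321e+00]), 'dq': array([ 0.00109834,  0.00046811,  0.00176452, -0.00032665,  0.00191473,
       -0.00057984]), 'effort': array([ 2.36416054e-04, -5.40766954e+01,  3.40541482e+01,  1.11169016e-02,
       -3.10922974e-05, -5.57894083e-06]), 'eef_pos': array([ 0.23829142, -0.55007448,  0.23051745]), 'tool_rot': array([-7.54748820e-04,  9.79182638e-01,  2.02979720e-01, -1.59041142e-04]), 'force': array([ 0.37101997,  0.7797546 , -0.32432634]), 'torque': array([-0.02495027,  0.0407666 , -0.0051296 ]), 'finger_force': 0.0, 'grip_width': 0.08526190958924142} 0.0187
```

View pics/top0.png

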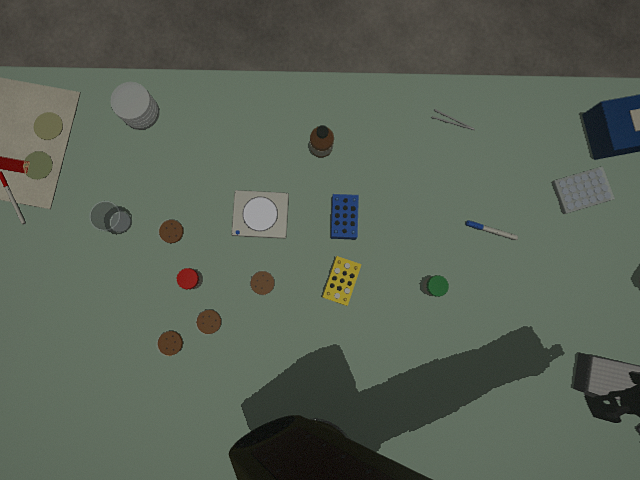

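View pics/side0.png

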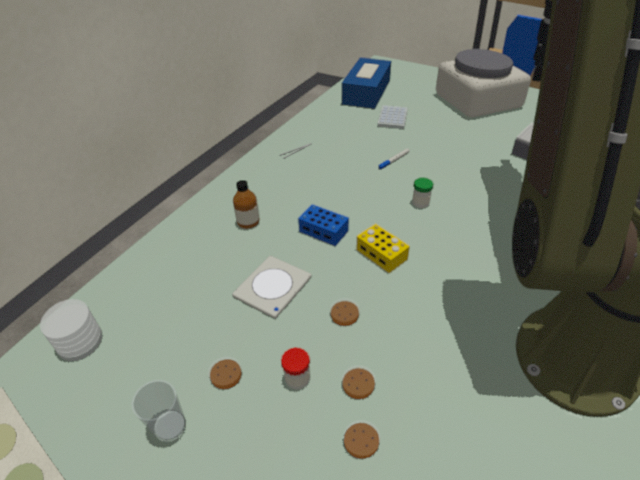

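The top picture shows the light plate (260,214), blue rack (345,216), yellow rack (342,280), green jar (437,286) and red jar (188,279). There are four dish-like things at (171,231), (262,283), (208,321) and (170,343). Picture right is the robot's right (−y), so the one at (262,283) fits (side view: (345,313)). I'll confirm it in the crop.

```bash
python3 - <<'E'
import cv2
a=cv2.imread("pics/top0.png");
c=cv2.resize(a[175:365,150:410],None,fx=3,fy=3,interpolation=cv2.INTER_CUBIC); cv2.imwrite("pics/c1.png",cv2.convertScaleAbs(c,alpha=1.4))
a=cv2.imread("pics/side0.png");
c=cv2.resize(a[170:370,225:445],None,fx=3,fy=3,interpolation=cv2.INTER_CUBIC); cv2.imwrite("pics/c2.png",cv2.convertScaleAbs(c,alpha=1.2))
E
```

```text
(no output)
```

View pics/c1.png

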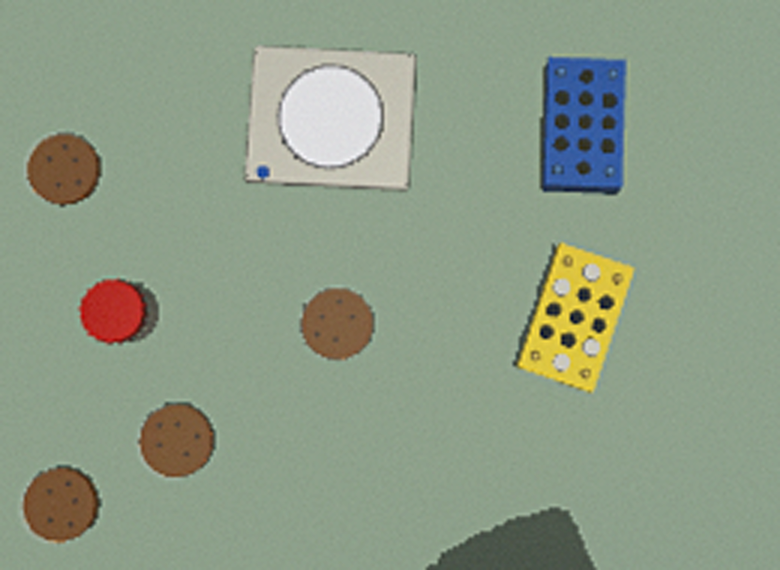

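View pics/c2.png

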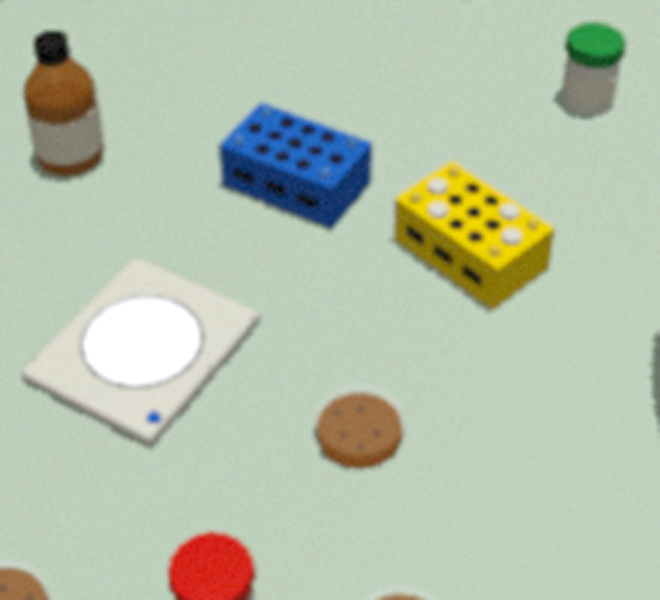

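The crops confirm it: the dish at c1 (338,323) is the rightmost of the four, and all four look the same. Stud positions are readable: blue (561,72),(613,74),(557,170),(611,171); yellow (568,261),(618,279),(535,355),(585,373).

```bash
cat > h.py <<'E'
import numpy as np,cv2
from plant import bot
K={"top":np.array([[474.69206753,0,317.29390101],[0,474.69206753,239.69379932],[0,0,1]]),"side":np.array([[454.95473152,0,326.89804512],[0,454.95473152,239.16988782],[0,0,1]])}
def cam(n):
    d=bot.get_image(n); np.savez(f"{n}.npz",K=d["intrinsics"],D=d["D"],T=d["extrinsics"]); return d["img"]
def proj_z(n,px,z):
    c=np.load(f"{n}.npz"); u=cv2.undistortPoints(np.array(px,float).reshape(-1,1,2),c["K"],c["D"]).reshape(-1,2)
    T=c["T"]; r=np.c_[u,np.ones(len(u))]@T[:3,:3].T; t=T[:3,3]
    z=np.broadcast_to(z,len(r)); return t+r*((z-t[2])/r[:,2])[:,None]
def blob(img,f,roi):
    x0,x1,y0,y1=roi; h=img[y0:y1,x0:x1].astype(int); m=f(h[...,0],h[...,1],h[...,2]).astype(np.uint8)
    n,l,s,c=cv2.connectedComponentsWithStats(m); i=1+np.argmax(s[1:,4]); 
    return c[i]+[x0,y0],s[i],(l==i).astype(np.uint8)
E
python3 - <<'E'
from h import *
np.set_printoptions(precision=4,suppress=True)
t=cam("top");s=cam("side")
C=lambda p:np.array(p)/3+[150,175]-1/3
S=lambda p:np.array(p)/3+[225,170]-1/3
def rep(n,p,z):
    q=proj_z(n,p,z);print(n,q[:,:2].mean(0),'yaw',np.arctan2(*(q[0]+q[1]-q[2]-q[3])[1::-1]),'len',np.hypot(*(q[0]+q[1]-q[2]-q[3])[:2]/2),'wid',np.hypot(*(q[0]-q[1]+q[2]-q[3])[:2]/2))
print("blue");rep("top",C([(561,72),(613,74),(557,170),(611,171)]),.048)
print("yellow");rep("top",C([(568,261),(618,279),(535,355),(585,373)]),.048)
rep("side",S([(416,199),(454,173),(494,253),(533,225)]),.048)
rep("side",S([(239,141),(266,111),(324,172),(352,146)]),.048)
print("plate");rep("top",C([(255,47),(415,54),(246,182),(409,188)]),.012)
rep("side",S([(25,374),(137,260),(150,440),(259,318)]),.012)
red=lambda r,g,b:(r>90)&(g<60)&(b<60); grn=lambda r,g,b:(g>r*1.8+10)&(g>b*1.3)
br=lambda r,g,b:(r>1.3*g)&(r>60); wh=lambda r,g,b:(r>190)&(b>190)
for nm,f,z,R1,R2 in (("red",red,.062,(165,215,255,300),(270,320,335,375)),("green",grn,.062,(410,460,265,310),(405,440,170,210)),("dish",br,.016,(240,285,262,305),(325,370,295,330)),("window",wh,.012,(235,290,190,240),(235,310,255,310))):
    c,st,_=blob(t,f,R1);c2,st2,_=blob(s,f,R2)
    print(nm,c,st,proj_z("top",c,z)[0,:2],c2,st2,proj_z("side",c2,z)[0,:2])
E
```

```text
blue
top [ 0.5846 -0.0786] yaw -0.027044506169421237 len 0.07603970291737322 wid 0.040794662143113794
yellow
top [ 0.4349 -0.0723] yaw -0.33401502479537865 len 0.07530321849599378 wid 0.04012066305164152
side [ 0.4306 -0.0679] yaw -0.32205049025129734 len 0.07557700616072881 wid 0.04046438835213165
side [ 0.5804 -0.0745] yaw -0.041627362383060196 len 0.07589036009496589 wid 0.03818039871079485
plate
top [0.5917 0.1205] yaw -0.03019101637054907 len 0.1081921469103157 wid 0.1279640356553082
side [0.5867 0.1234] yaw -0.05433548075194156 len 0.10611710279908275 wid 0.12496877923536776
red [186.6696 278.2035] [ 12  13  21  21 339] [0.4352 0.275 ] [295.0085 361.3795] [ 12  13  27  27 585] [0.4299 0.2784]
green [437.7619 285.5714] [ 18  11  20  20 294] [ 0.4248 -0.2867] [422.9604 184.6089] [  9   8  19  14 202] [ 0.4205 -0.279 ]
dish [262.0888 282.564 ] [ 11  10  23  23 383] [0.4287 0.1115] [344.3175 313.2877] [  6   7  27  24 504] [0.4223 0.1206]Traceback (most recent call last):
  File "<stdin>", line 17, in <module>
  File "h.py", line 12, in blob
    n,l,s,c=cv2.connectedComponentsWithStats(m); i=1+np.argmax(s[1:,4]);
                                                     ~~~~~~~~~^^^^^^^^^
    return _wrapfunc(a, 'argmax', axis=axis, out=out, **kwds)
    return bound(*args, **kwds)
ValueError: attempt to get argmax of an empty sequence
```

Call:
apply_moves(
  plan=[
    [[0.12,-0.12,0],[0,0,0]],
    [[0.25,-0.25,0],[0,0,0]],
    [[0.4,-0.4,0],[0,0,0]],
    [[0.55,-0.55,0],[0,0,0]],
    [[0.7,-0.7,0],[0,0,0]],
    [[0.85,-0.85,0],[0,0,0]],
    [[1,-1,0],[0,0,0]],
    [[1,-1,0],[0,0,0]],
  ],
  grip=-1,
)

```text
clock: 1.2
eef_pos: [0.3014, -0.3904, 0.2316]
tool_rot: [-0.0, 0.979, 0.204, 0.0]
force: [-1.4, 0.5, 0.6]
grip_width: 0.0853
finger_force: 0.0
```

Call:
apply_moves(
  plan=[
    [[0.12,-0.12,0.1],[0,0,0]],
    [[0.25,-0.25,0.2],[0,0,0]],
    [[0.4,-0.4,0.3],[0,0,0]],
    [[0.55,-0.55,0.4],[0,0,0]],
    [[0.7,-0.7,0.5],[0,0,0]],
    [[0.85,-0.85,0.5],[0,0,0]],
    [[1,-1,0.5],[0,0,0]],
    [[1,-1,0.5],[0,0,0]],
  ],
)

```text
clock: 2.2
eef_pos: [0.3635, -0.2341, 0.1714]
tool_rot: [0.0, 0.979, 0.204, 0.0]
force: [0.5, -0.5, -0.2]
grip_width: 0.0854
finger_force: 0.0
```

Call:
apply_moves(
  plan=[
    [[0.12,-0.12,0],[0,0,0]],
    [[0.25,-0.25,0],[0,0,0]],
    [[0.4,-0.4,0],[0,0,0]],
    [[0.5,-0.55,0],[0,0,0]],
    [[0.6,-0.7,0],[0,0,0]],
    [[0.7,-0.85,0],[0,0,0]],
    [[0.7,-1,0],[0,0,0]],
    [[0.7,-1,0],[0,0,0]],
  ],
)

```text
clock: 3.2
eef_pos: [0.3918, -0.0912, 0.1712]
tool_rot: [0.0, 0.979, 0.203, -0.0]
force: [0.2, -0.5, -0.3]
grip_width: 0.0853
finger_force: 0.0
```

```bash
cat >> h.py <<'E'
from scipy.spatial.transform import Rotation as R
def st():
    s=bot.sense(); r=R.from_quat(np.roll(s["tool_rot"],-1)); x=r.apply([1,0,0])
    print("t%.2f"%s["clock"],"tcp",np.round(s["eef_pos"],4),"yaw %.3f"%np.arctan2(x[1],x[0]),"w %.4f"%s["grip_width"],"ff %.0f"%s["finger_force"],"F",np.round(s["force"],1)); return s,r
def go(x,y,z,yaw):
    s,r=st(); 
    tgt=R.from_matrix(np.array([[np.cos(yaw),np.sin(yaw),0],[np.sin(yaw),-np.cos(yaw),0],[0,0,-1]]))
    d=r.inv().apply(np.array([x,y,z])-s["eef_pos"])/.12; w=(r.inv()*tgt).as_rotvec()/np.pi
    print("go shift",np.round(d,3),"turn",np.round(w,4))
E
python3 -c "
from h import *
go(.426,.114,.08,.409)
go(.426,.114,.08,0)"
```

```text
t3.20 tcp [ 0.3918 -0.0912  0.1712] yaw 0.410 w 0.0853 ff 0 F [ 0.2 -0.5 -0.3]
go shift [ 0.943 -1.455  0.76 ] turn [0.     0.0002 0.0003]
t3.20 tcp [ 0.3918 -0.0912  0.1712] yaw 0.410 w 0.0853 ff 0 F [ 0.2 -0.5 -0.3]
go shift [ 0.943 -1.455  0.76 ] turn [1.000e-04 2.000e-04 1.304e-01]
```

Call:
apply_moves(
  plan=[
    [[0.1,-0.12,0.05],[0,0,0]],
    [[0.2,-0.25,0.1],[0,0,0]],
    [[0.35,-0.4,0.2],[0,0,0]],
    [[0.5,-0.55,0.3],[0,0,0]],
    [[0.65,-0.7,0.4],[0,0,0]],
    [[0.8,-0.85,0.5],[0,0,0]],
    [[0.94,-1,0.6],[0,0,0]],
    [[0.94,-1,0.6],[0,0,0]],
  ],
)

```text
clock: 4.2
eef_pos: [0.4485, 0.0636, 0.0986]
tool_rot: [0.0, 0.979, 0.204, -0.001]
force: [0.1, -0.9, 1.2]
grip_width: 0.0854
finger_force: 0.0
```

Call:
apply_moves(
  plan=[
    [[0,-0.15,0.05],[0,0,0]],
    [[0,-0.3,0.1],[0,0,0]],
    [[0,-0.455,0.16],[0,0,0]],
    [[0,-0.455,0.16],[0,0,0]],
    [[0,-0.455,0.16],[0,0,0]],
    [[0,-0.455,0.16],[0,0,0]],
    [[0,-0.455,0.16],[0,0,0]],
    [[0,-0.455,0.16],[0,0,0]],
  ],
)

```text
clock: 5.2
eef_pos: [0.427, 0.1134, 0.0802]
tool_rot: [0.0, 0.979, 0.203, 0.0]
force: [-0.3, 0.4, 0.4]
grip_width: 0.0855
finger_force: 0.0
```

```bash
python3 -c "
from h import *
go(.426,.114,.0,.409)
a=cam('top')[:,:,::-1];b=cam('side')[:,:,::-1]
f=lambda i:cv2.convertScaleAbs(cv2.resize(i,(400,300),interpolation=cv2.INTER_CUBIC),alpha=1.4)
cv2.imwrite('pics/d1.png',np.hstack([f(a[230:335,192:332]),f(b[230:365,255:435])]))"
```

```text
t5.20 tcp [0.427  0.1134 0.0802] yaw 0.408 w 0.0855 ff 0 F [-0.3  0.4  0.4]
go shift [-0.005 -0.008  0.668] turn [ 0.     -0.     -0.0002]
```

View pics/d1.png

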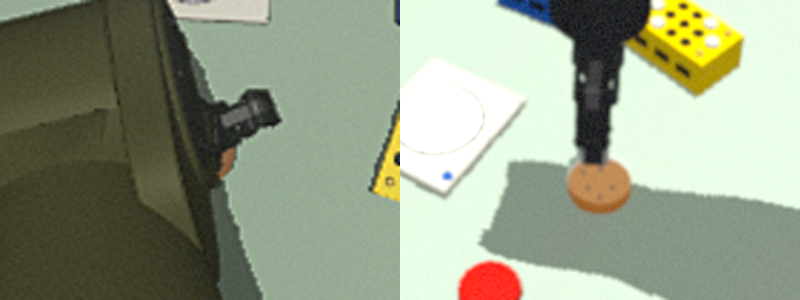

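Left half (top camera): the arm hides most of the dish. Right half (side camera): the gripper is right over the dish at about (600,185) in the composite, with nothing else near. I'll go down and grip.

Call:
apply_moves(
  plan=[
    [[0,0,0.1],[0,0,0]],
    [[0,0,0.2],[0,0,0]],
    [[0,0,0.3],[0,0,0]],
    [[0,0,0.4],[0,0,0]],
    [[0,0,0.5],[0,0,0]],
    [[0,0,0.58],[0,0,0]],
    [[0,0,0.65],[0,0,0]],
    [[0,0,0.65],[0,0,0]],
  ],
)

```text
clock: 6.3
eef_pos: [0.4263, 0.1135, 0.0015]
tool_rot: [0.0, 0.979, 0.203, -0.001]
force: [-0.1, -0.7, 0.5]
grip_width: 0.0855
finger_force: 0.0
```

Call:
apply_moves(
  plan=[
    [[0,0,0],[0,0,0]],
    [[0,0,0],[0,0,0]],
    [[0,0,0],[0,0,0]],
    [[0,0,0],[0,0,0]],
    [[0,0,0],[0,0,0]],
    [[0,0,0],[0,0,0]],
    [[0,0,0],[0,0,0]],
    [[0,0,0],[0,0,0]],
  ],
  grip=1,
)

```text
clock: 7.3
eef_pos: [0.4273, 0.1137, 0.0031]
tool_rot: [0.0, 0.979, 0.203, 0.001]
force: [-2.5, -0.9, 7.8]
grip_width: 0.0554
finger_force: 61.5
```

Call:
apply_moves(
  plan=[
    [[0,0,-0.05],[0,0,0]],
    [[0,0,-0.1],[0,0,0]],
    [[0,0,-0.2],[0,0,0]],
    [[0,0,-0.3],[0,0,0]],
    [[0,0,-0.4],[0,0,0]],
    [[0,0,-0.5],[0,0,0]],
    [[0,0,-0.5],[0,0,0]],
    [[0,0,-0.5],[0,0,0]],
  ],
)

```text
clock: 8.3
eef_pos: [0.4267, 0.1136, 0.062]
tool_rot: [-0.0, 0.979, 0.203, -0.0]
force: [0.2, 0.3, -0.3]
grip_width: 0.0552
finger_force: 63.4
```

```bash
python3 -c "
from h import *
go(.589,.122,.07,.409)
b=cam('side')
br=lambda r,g,b:(r>1.3*g)&(r>60)
f=lambda i:cv2.convertScaleAbs(cv2.resize(i,(600,450),interpolation=cv2.INTER_CUBIC),alpha=1.4)
cv2.imwrite('pics/d2.png',f(b[230:365,255:435,::-1]))"
```

```text
t8.30 tcp [0.4267 0.1136 0.062 ] yaw 0.409 w 0.0552 ff 63 F [ 0.2  0.3 -0.3]
go shift [ 1.269  0.474 -0.067] turn [-0.      0.     -0.0001]
```

View pics/d2.png

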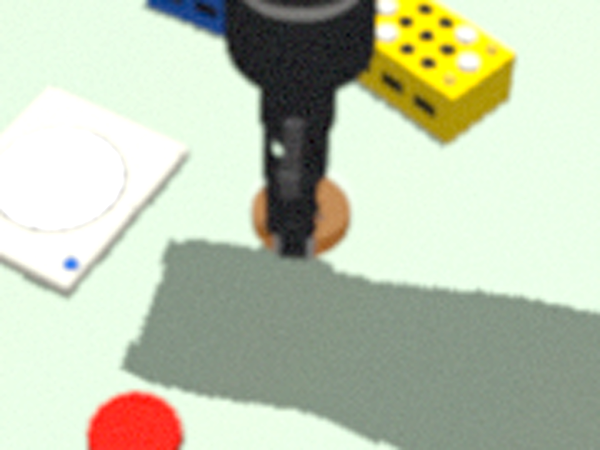

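Dish is lifted level; its top ellipse is about (302,213) in this crop (50 + px/3.333). The width reads 55 mm, so I'll check the in-hand offset by projection.

```bash
python3 -c "
from h import *
def px(n,p):
    c=np.load(n+'.npz');T=np.linalg.inv(c['T']);return cv2.projectPoints(np.array([p],float),cv2.Rodrigues(T[:3,:3])[0],T[:3,3],c['K'],c['D'])[0].ravel()
p=px('side',(.4267,.1136,.075));print((p-[255,230])*600/180,p)
q=np.array([302,211])*.3+[255,230];print(proj_z('side',[q],.075))
q=np.array([301,213])*.3+[255,230];print(proj_z('side',[q],.075))
# before: dish on bench side+top
"
```

```text
[297.47094307 198.97596182] [344.24128292 289.69278855]
[[0.42049642 0.12004314 0.075     ]]
[[0.42031032 0.12155952 0.075     ]]
```

```bash
python3 -c "
from h import *
np.set_printoptions(precision=4,suppress=True)
t=cv2.imread('pics/top0.png')[:,:,::-1];s=cv2.imread('pics/side0.png')[:,:,::-1]
for n,i,roi,th in(('top',t,(235,290,190,240),150),('side',s,(245,300,262,308),248)):
    print(i[214,260] if n=='top' else i[285,272])
    for th in (150,160,170,245,250,253):
        try:c,a,_=blob(i,lambda r,g,b:(b>th),roi);print(n,th,c,a,proj_z(n,[c],.012))
        except ValueError:pass
go(.5925,.1185,.08,.409)
"
```

```text
[158 158 161]
top 150 [259.6807 213.4639] [  9   8  33  32 830] [[0.5924 0.1215 0.012 ]]
top 160 [259.0051 214.7704] [  9   8  32  32 196] [[0.5893 0.1231 0.012 ]]
top 170 [250.5 226.5] [15 36  2  2  2] [[0.5608 0.1425 0.012 ]]
[215 217 219]
side 150 [270.7901 282.693 ] [   0    0   55   46 2287] [[0.5927 0.1205 0.012 ]]
side 160 [271.7217 284.0632] [   0    0   55   46 1994] [[0.5889 0.1227 0.012 ]]
side 170 [271.7837 284.1554] [   0    0   55   46 1757] [[0.5887 0.1229 0.012 ]]
t8.35 tcp [0.4265 0.1135 0.0618] yaw 0.409 w 0.0555 ff 63 F [-1.  -0.8  0.1]
go shift [ 1.286  0.512 -0.153] turn [-0.      0.0002 -0.0001]
```

Call:
apply_moves(
  plan=[
    [[0.1,0.05,0],[0,0,0]],
    [[0.25,0.1,0],[0,0,0]],
    [[0.4,0.2,0],[0,0,0]],
    [[0.55,0.25,0],[0,0,0]],
    [[0.7,0.3,0],[0,0,0]],
    [[0.85,0.35,0],[0,0,0]],
    [[1,0.4,0],[0,0,0]],
    [[1,0.4,0],[0,0,0]],
  ],
)

```text
clock: 9.35
eef_pos: [0.5578, 0.1173, 0.0616]
tool_rot: [0.0, 0.979, 0.203, 0.0]
force: [0.2, 0.8, 0.0]
grip_width: 0.0551
finger_force: 63.4
```

Call:
apply_moves(
  plan=[
    [[0.1,0.05,0],[0,0,0]],
    [[0.2,0.1,0.1],[0,0,0]],
    [[0.28,0.11,0.15],[0,0,0]],
    [[0.28,0.11,0.2],[0,0,0]],
    [[0.28,0.11,0.25],[0,0,0]],
    [[0.28,0.11,0.3],[0,0,0]],
    [[0.28,0.11,0.3],[0,0,0]],
    [[0.28,0.11,0.3],[0,0,0]],
  ],
)

```text
clock: 10.35
eef_pos: [0.5921, 0.1186, 0.0263]
tool_rot: [-0.0, 0.979, 0.203, 0.0]
force: [-0.2, 0.1, -1.8]
grip_width: 0.0553
finger_force: 63.4
```

```bash
python3 -c "
from h import *
go(.592,.119,.0155,.409)
f=lambda i:cv2.convertScaleAbs(cv2.resize(i,(400,300),interpolation=cv2.INTER_CUBIC),alpha=1.2)
a=cam('top')[:,:,::-1];b=cam('side')[:,:,::-1]
cv2.imwrite('pics/d3.png',np.hstack([f(a[175:250,210:310]),f(b[240:330,220:340])]))"
```

```text
t10.35 tcp [0.5921 0.1186 0.0263] yaw 0.409 w 0.0553 ff 63 F [-0.2  0.1 -1.8]
go shift [ 0.001 -0.004  0.09 ] turn [ 0.     -0.0001 -0.    ]
```

View pics/d3.png

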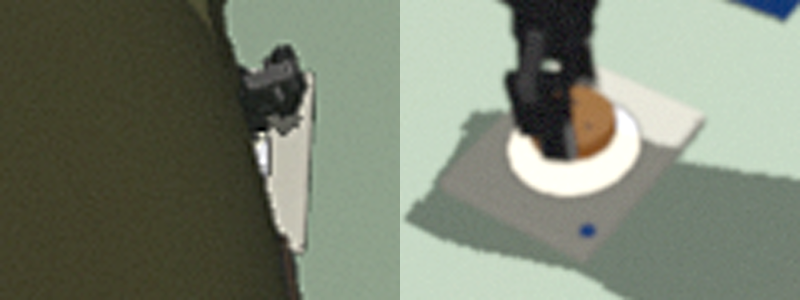

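Side half: the dish hovers over the window, window ellipse centre about (574,145), dish about (571,118); allowing for its height it is within about 3 mm of the middle. I'll set it down.

Call:
apply_moves(
  plan=[
    [[0,0,0.02],[0,0,0]],
    [[0,0,0.04],[0,0,0]],
    [[0,0,0.06],[0,0,0]],
    [[0,0,0.075],[0,0,0]],
    [[0,0,0.085],[0,0,0]],
    [[0,0,0.09],[0,0,0]],
    [[0,0,0.095],[0,0,0]],
    [[0,0,0.095],[0,0,0]],
  ],
)

```text
clock: 11.45
eef_pos: [0.5921, 0.1185, 0.0153]
tool_rot: [0.0, 0.979, 0.203, 0.0]
force: [-2.6, -0.5, 5.3]
grip_width: 0.0549
finger_force: 64.1
```

Call:
apply_moves(
  plan=[
    [[0,0,0],[0,0,0]],
    [[0,0,0],[0,0,0]],
    [[0,0,0],[0,0,0]],
    [[0,0,0],[0,0,0]],
    [[0,0,0],[0,0,0]],
    [[0,0,0],[0,0,0]],
    [[0,0,0],[0,0,0]],
    [[0,0,0],[0,0,0]],
  ],
  grip=-1,
)

```text
clock: 12.45
eef_pos: [0.5921, 0.1185, 0.0147]
tool_rot: [0.0, 0.979, 0.203, 0.0]
force: [0.5, -0.3, -0.1]
grip_width: 0.0853
finger_force: 0.0
```

Call:
apply_moves(
  plan=[
    [[0,0,-0.1],[0,0,0]],
    [[0,0,-0.2],[0,0,0]],
    [[0,0,-0.35],[0,0,0]],
    [[0,0,-0.5],[0,0,0]],
    [[0,0.1,-0.6],[0,0,0]],
    [[0,0.3,-0.7],[0,0,0]],
    [[0,0.5,-0.75],[0,0,0]],
    [[0,0.5,-0.75],[0,0,0]],
  ],
)

```text
clock: 13.45
eef_pos: [0.6171, 0.0613, 0.1053]
tool_rot: [0.0, 0.979, 0.202, 0.001]
force: [-0.2, 0.8, -1.3]
grip_width: 0.0856
finger_force: 0.0
```

```bash
python3 -c "
from h import *
go(.434,-.071,.1,-.33)
f=lambda i:cv2.convertScaleAbs(cv2.resize(i,(720,540),interpolation=cv2.INTER_CUBIC),alpha=1.2)
b=cam('side')[:,:,::-1]
cv2.imwrite('pics/d4.png',f(b[240:330,220:340]))"
```

```text
t13.45 tcp [0.6171 0.0613 0.1053] yaw 0.406 w 0.0856 ff 0 F [-0.2  0.8 -1.3]
go shift [-1.838  0.41   0.042] turn [ 1.000e-04 -4.000e-04  2.343e-01]
```

View pics/d4.png

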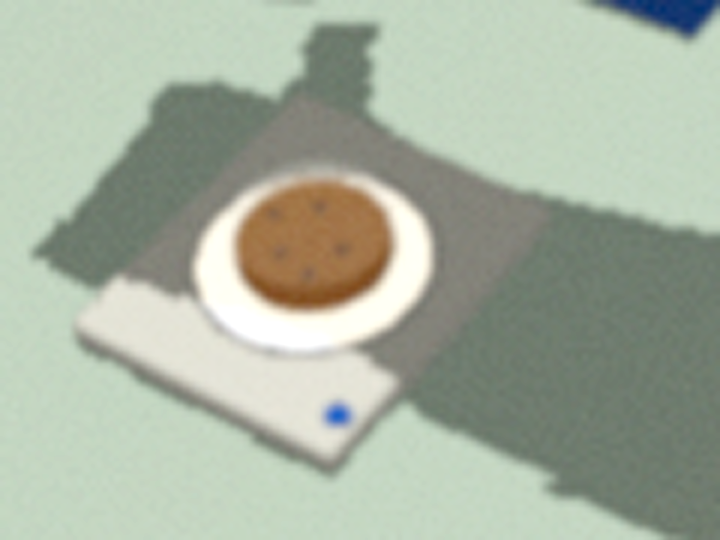

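Dish stands level with its lower disc centred on the window ellipse (centre about (314,258)), within about 2 mm. Next, the yellow rack.

Call:
apply_moves(
  plan=[
    [[-0.12,0.05,0],[0,0,0]],
    [[-0.25,0.1,0],[0,0,0]],
    [[-0.4,0.15,0],[0,0,0]],
    [[-0.55,0.2,0],[0,0,0]],
    [[-0.7,0.3,0],[0,0,0]],
    [[-0.85,0.4,0],[0,0,0]],
    [[-1,0.41,0],[0,0,0]],
    [[-1,0.41,0],[0,0,0]],
  ],
)

```text
clock: 14.5
eef_pos: [0.5239, -0.03, 0.1047]
tool_rot: [-0.0, 0.979, 0.202, -0.0]
force: [1.0, 0.5, 0.5]
grip_width: 0.085
finger_force: 0.0
```

Call:
apply_moves(
  plan=[
    [[-0.12,0,0],[0,0,0.035]],
    [[-0.24,0,0],[0,0,0.07]],
    [[-0.36,0,0],[0,0,0.105]],
    [[-0.48,0,0],[0,0,0.14]],
    [[-0.6,0,0],[0,0,0.175]],
    [[-0.72,0,0.02],[0,0,0.21]],
    [[-0.84,0,0.04],[0,0,0.234]],
    [[-0.84,0,0.04],[0,0,0.234]],
  ],
)

```text
clock: 15.5
eef_pos: [0.4211, -0.1086, 0.0998]
tool_rot: [-0.018, 0.99, -0.139, 0.002]
force: [1.2, 0.1, -0.1]
grip_width: 0.0852
finger_force: 0.0
```

```bash
python3 -c "
from h import *
go(.434,-.0715,.010,-.33)
f=lambda i:cv2.convertScaleAbs(cv2.resize(i,(400,300),interpolation=cv2.INTER_CUBIC),alpha=1.2)
a=cam('top')[:,:,::-1];b=cam('side')[:,:,::-1]
cv2.imwrite('pics/r1.png',np.hstack([f(a[237:327,290:410]),f(b[200:290,320:440])]))"
```

```text
t15.50 tcp [ 0.4211 -0.1086  0.0998] yaw -0.279 w 0.0852 ff 0 F [ 1.2  0.1 -0.1]
go shift [ 0.019 -0.3    0.76 ] turn [-0.0113  0.0007  0.0163]
```

View pics/r1.png

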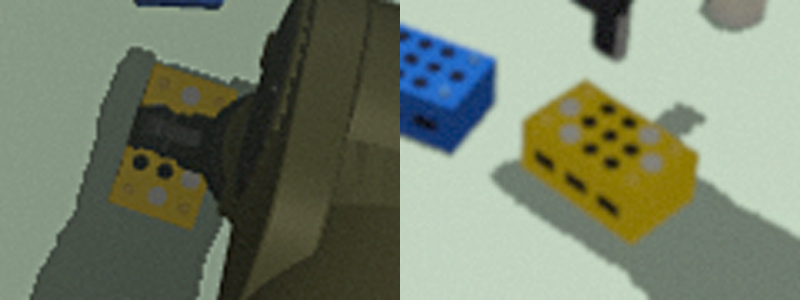

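The move stopped short: the near finger covers the rack's −y half in the top view. I'll finish the approach at height first.

Call:
apply_moves(
  plan=[
    [[0,-0.1,0],[-0.005,0,0.008]],
    [[0.01,-0.2,0],[-0.011,0.001,0.016]],
    [[0.019,-0.3,0],[-0.011,0.001,0.016]],
    [[0.019,-0.3,0],[-0.011,0.001,0.016]],
    [[0.019,-0.3,0.1],[-0.011,0.001,0.016]],
    [[0.019,-0.3,0.1],[-0.011,0.001,0.016]],
    [[0.019,-0.3,0.1],[-0.011,0.001,0.016]],
    [[0.019,-0.3,0.1],[-0.011,0.001,0.016]],
  ],
)

```text
clock: 16.6
eef_pos: [0.4235, -0.1104, 0.0893]
tool_rot: [-0.017, 0.99, -0.14, 0.003]
force: [-0.8, 0.4, 0.6]
grip_width: 0.0853
finger_force: 0.0
```

```bash
python3 -c "
from h import *
go(.434,-.0715,.010,-.33)"
```

```text
t16.60 tcp [ 0.4235 -0.1104  0.0893] yaw -0.280 w 0.0853 ff 0 F [-0.8  0.4  0.6]
go shift [-0.006 -0.313  0.672] turn [-0.011   0.      0.0159]
```

```bash
python3 -c "
from h import *
s=bot.sense();print(np.round(s['qpos'],3),np.round(s['dq'],3),np.round(s['effort'],1))"
```

```text
[-0.281  0.125 -0.634  0.812  0.035  3.141] [ 0.    -0.001  0.002 -0.    -0.001 -0.002] [  0.  -36.7  28.7   0.    0.1  -0. ]
```

Joint 6 is at its limit (yaw = q1 + π − q6), so I need to use the half-turned grasp and rotate back the other way.

Call:
apply_moves(
  plan=[
    [[0,0,0],[0,0,-0.059]],
    [[0,0,0],[0,0,-0.118]],
    [[0,0,0],[0,0,-0.177]],
    [[0,0,0],[0,0,-0.236]],
    [[0,0,0],[0,0,-0.295]],
    [[0,0,0],[0,0,-0.354]],
    [[0,0,0],[0,0,-0.413]],
    [[0,0,0],[0,0,-0.47]],
  ],
)

```text
clock: 17.6
eef_pos: [0.4236, -0.1105, 0.0894]
tool_rot: [-0.011, 0.825, 0.566, 0.014]
force: [0.6, -0.4, 0.2]
grip_width: 0.0854
finger_force: 0.0
```

```bash
python3 -c "
from h import *
go(.434,-.0715,.09,np.pi-.33)
s=bot.sense();print(np.round(s['qpos'],3))"
```

```text
t17.60 tcp [ 0.4236 -0.1105  0.0894] yaw 1.202 w 0.0854 ff 0 F [ 0.6 -0.4  0.2]
go shift [ 0.334 -0.036  0.007] turn [ 0.0083 -0.009  -0.5122]
[-0.281  0.125 -0.634  0.812  0.034  1.658]
```

Commanded equals achieved; now finish turning and centre.

Call:
apply_moves(
  plan=[
    [[0.05,0,0],[0,0,-0.06]],
    [[0.1,-0.01,0],[0.002,-0.002,-0.12]],
    [[0.2,-0.02,0],[0.004,-0.004,-0.18]],
    [[0.3,-0.03,0],[0.006,-0.006,-0.24]],
    [[0.334,-0.036,0],[0.008,-0.009,-0.3]],
    [[0.334,-0.036,0],[0.008,-0.009,-0.36]],
    [[0.334,-0.036,0],[0.008,-0.009,-0.42]],
    [[0.334,-0.036,0],[0.008,-0.009,-0.475]],
  ],
)

```text
clock: 18.6
eef_pos: [0.4342, -0.0715, 0.0908]
tool_rot: [-0.001, 0.221, 0.975, 0.0]
force: [-0.0, -0.6, 0.2]
grip_width: 0.0855
finger_force: 0.0
```

```bash
python3 -c "
from h import *
go(.434,-.0715,.010,np.pi-.33)"
```

```text
t18.60 tcp [ 0.4342 -0.0715  0.0908] yaw 2.695 w 0.0855 ff 0 F [-0.  -0.6  0.2]
go shift [ 0.001 -0.     0.673] turn [ 0.     -0.0005 -0.0371]
```

Call:
apply_moves(
  plan=[
    [[0,0,0],[0,0,-0.037]],
    [[0,0,0.1],[0,0,-0.037]],
    [[0,0,0.2],[0,0,-0.037]],
    [[0,0,0.3],[0,0,-0.037]],
    [[0,0,0.42],[0,0,-0.037]],
    [[0,0,0.54],[0,0,-0.037]],
    [[0,0,0.66],[0,0,-0.037]],
    [[0,0,0.66],[0,0,-0.037]],
  ],
)

```text
clock: 19.6
eef_pos: [0.4326, -0.0713, 0.0101]
tool_rot: [-0.002, 0.167, 0.986, 0.0]
force: [0.4, -0.6, -0.8]
grip_width: 0.0852
finger_force: 0.0
```

Call:
apply_moves(
  plan=[
    [[0,0,0],[0,0,0]],
    [[0,0,0],[0,0,0]],
    [[0,0,0],[0,0,0]],
    [[0,0,0],[0,0,0]],
    [[0,0,0],[0,0,0]],
    [[0,0,0],[0,0,0]],
    [[0,0,0],[0,0,0]],
    [[0,0,0],[0,0,0]],
  ],
  grip=1,
)

```text
clock: 20.6
eef_pos: [0.4346, -0.0716, 0.0121]
tool_rot: [-0.0, 0.167, 0.986, 0.0]
force: [-1.1, 0.4, 5.9]
grip_width: 0.0587
finger_force: 65.1
```

```bash
python3 -c "
from h import *
go(.5846,-.0786,.095,np.pi-.03)"
```

```text
t20.60 tcp [ 0.4346 -0.0716  0.0121] yaw 2.805 w 0.0587 ff 65 F [-1.1  0.4  5.9]
go shift [-1.199  0.358 -0.691] turn [ 0.0001 -0.0001 -0.0976]
```

Call:
apply_moves(
  plan=[
    [[0,0,-0.08],[0,0,0]],
    [[0,0,-0.18],[0,0,0]],
    [[0,0,-0.3],[0,0,0]],
    [[0,0,-0.42],[0,0,0]],
    [[-0.1,0,-0.54],[0,0,0]],
    [[-0.25,0.1,-0.6],[0,0,0]],
    [[-0.4,0.2,-0.6],[0,0,0]],
    [[-0.4,0.2,-0.6],[0,0,0]],
  ],
)

```text
clock: 21.6
eef_pos: [0.4889, -0.0646, 0.0843]
tool_rot: [0.0, 0.167, 0.986, 0.0]
force: [-1.1, 0.1, -0.8]
grip_width: 0.0591
finger_force: 64.6
```

```bash
python3 -c "
from h import *
go(.5846,-.0786,.075,np.pi-.03)
f=lambda i:cv2.convertScaleAbs(cv2.resize(i,(400,600),interpolation=cv2.INTER_CUBIC),alpha=1.3)
a=cam('top')[:,:,::-1];b=cam('side')[:,:,::-1]
cv2.imwrite('pics/r2.png',np.hstack([f(a[190:310,300:380]),f(b[155:275,300:380])]))"
```

```text
t21.60 tcp [ 0.4889 -0.0646  0.0843] yaw 2.806 w 0.0591 ff 65 F [-1.1  0.1 -0.8]
go shift [-0.792  0.153  0.078] turn [ 0.0001  0.     -0.0973]
```

View pics/r2.png

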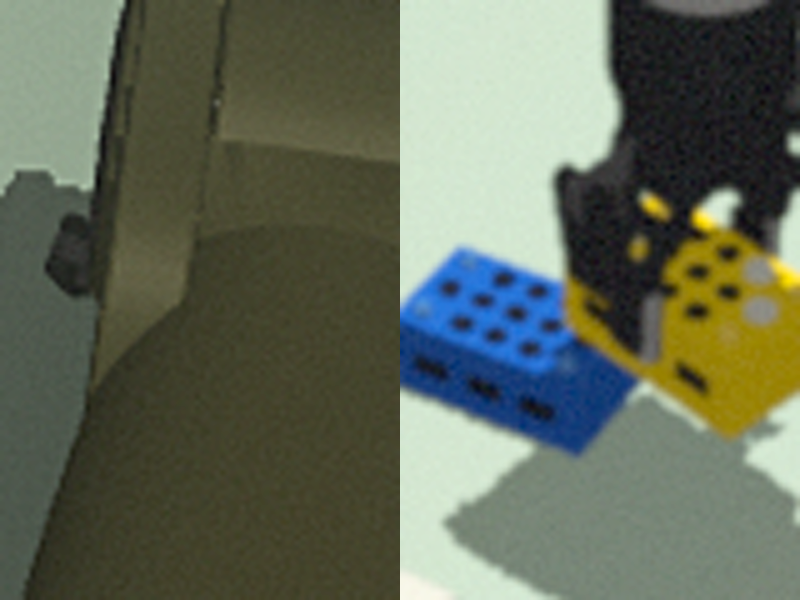

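Right half (side view): yellow rack held level beside blue. The top view is blocked by the arm. I'll move it over the blue rack.

Call:
apply_moves(
  plan=[
    [[-0.1,0.02,0],[0,0,-0.012]],
    [[-0.2,0.04,0],[0,0,-0.024]],
    [[-0.3,0.06,0],[0,0,-0.036]],
    [[-0.4,0.08,0],[0,0,-0.05]],
    [[-0.5,0.1,0],[0,0,-0.064]],
    [[-0.65,0.13,0],[0,0,-0.08]],
    [[-0.79,0.153,0.05],[0,0,-0.097]],
    [[-0.79,0.153,0.08],[0,0,-0.097]],
  ],
)

```text
clock: 22.7
eef_pos: [0.5825, -0.079, 0.0732]
tool_rot: [-0.001, 0.016, 1.0, 0.0]
force: [-0.3, 0.1, -0.3]
grip_width: 0.0588
finger_force: 64.5
```

```bash
python3 -c "
from h import *
go(.5846,-.0786,.0625,np.pi-.027)
f=lambda i:cv2.convertScaleAbs(cv2.resize(i,(800,600),interpolation=cv2.INTER_CUBIC),alpha=1.3)
b=cam('side')[:,:,::-1]; cv2.imwrite('pics/side_r3.png',b)
cv2.imwrite('pics/r3.png',f(b[178:253,280:380]))"
```

```text
t22.70 tcp [ 0.5825 -0.079   0.0732] yaw 3.109 w 0.0588 ff 64 F [-0.3  0.1 -0.3]
go shift [-0.018  0.004  0.089] turn [ 0.0002 -0.0008 -0.0018]
```

View pics/r3.png

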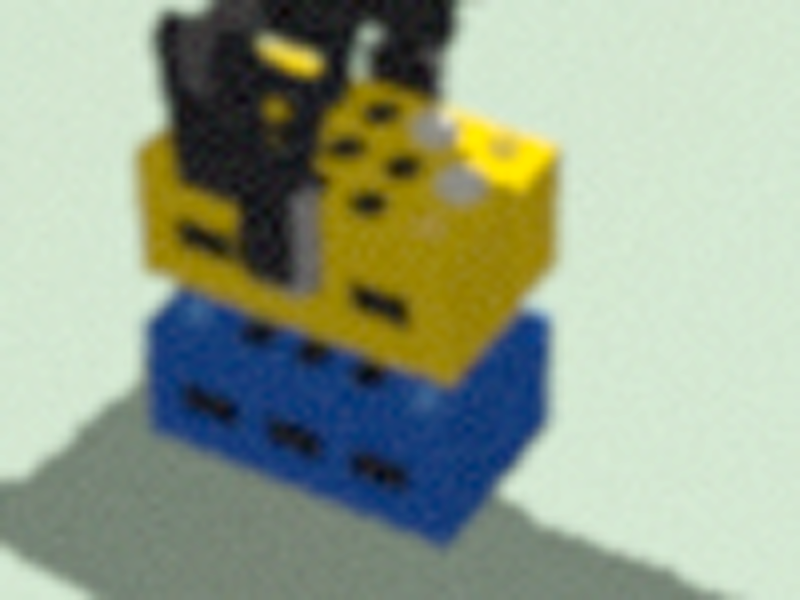

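Side crop: yellow bottom corners (147,268), (452,387), (556,265); blue bottom corners (152,432), (446,547), (549,428); visible blue studs about (425,400), (195,313).

```bash
python3 -c "
from h import *
np.set_printoptions(precision=4,suppress=True)
c=np.load('side.npz');T=np.linalg.inv(c['T'])
P=lambda p:cv2.projectPoints(np.array(p,float),cv2.Rodrigues(T[:3,:3])[0],T[:3,3],c['K'],c['D'])[0].reshape(-1,2)
from scipy.optimize import least_squares
S=lambda p:np.array(p)/8+[280,178]-.44
def fit(pts,px,z0=None):
    pts=np.array(pts,float);px=S(px)
    def f(v):
        k=np.cos(v[2]),np.sin(v[2]);q=pts.copy();q[:,0]=v[0]+k[0]*pts[:,0]-k[1]*pts[:,1];q[:,1]=v[1]+k[1]*pts[:,0]+k[0]*pts[:,1]
        if len(v)>3:q[:,2]+=v[3]
        return (P(q)-px).ravel()
    for x0 in([.58,-.075,-.03],[.58,-.075,-.03,0]):
        r=least_squares(f,x0,x_scale=.01);print(r.x,np.round(r.fun,1))
a=.05;b=.03
print('blue');fit([(a,b,0),(-a,b,0),(-a,-b,0)],[(152,432),(446,547),(549,428)])
fit([(a,b,0),(-a,b,0),(-a,-b,0),(-.038,.02,.048),(.038,.02,.048)],[(152,432),(446,547),(549,428),(425,398),(195,312)])
z=.061
print('yellow');fit([(a,b,z),(-a,b,z),(-a,-b,z)],[(147,268),(452,387),(556,265)])
fit([(a,b,z),(-a,b,z),(-a,-b,z),(-a,-b,z+.042),(a,b,z+.042),(-.038,-.02,z+.048),(-.038,.02,z+.048)],[(147,268),(452,387),(556,265),(560,150),(138,152),(506,147),(430,226)])
"
```

```text
blue
[ 0.5836 -0.0796 -0.0287] [-0.2 -0.1  0.   0.3  0.2 -0.2]
[ 0.5872 -0.0857 -0.0275 -0.0065] [ 0.1 -0.  -0.   0.2 -0.  -0.2]
[ 0.5827 -0.0777 -0.0201] [-0.3  0.6  0.2  0.9  0.1  0.2  0.2 -0.9 -0.1 -1. ]
[ 0.5915 -0.0922 -0.0174 -0.0152] [ 0.2  0.7 -0.1  0.5 -0.4  0.2 -0.  -0.8  0.3 -0.6]
yellow
[ 0.5818 -0.0804 -0.0337] [-0.4  0.1 -0.1 -0.1  0.5 -0.1]
[ 0.5867 -0.0887 -0.0318 -0.008 ] [-0.   0.2 -0.2 -0.2  0.2  0. ]
[ 0.5807 -0.0788 -0.0456] [-0.3  0.4 -0.3  0.6  0.6  0.7  0.4  0.1 -0.4  0.   0.1 -1.  -0.1 -1. ]
[ 0.5878 -0.0911 -0.0424 -0.0115] [ 0.3  0.4 -0.4  0.3  0.2  0.6  0.   0.3  0.2  0.3 -0.2 -0.8 -0.1 -1. ]
```

Relative correction is about +2 mm x, +0.7 mm y, in line with the top camera's (0.5846,−0.0786). I'll correct and descend to just above the stud tips, then watch the force.

Call:
apply_moves(
  plan=[
    [[-0.01,-0.003,0],[0,-0.0008,-0.0018]],
    [[-0.018,-0.003,0],[0,-0.0008,-0.0018]],
    [[-0.018,-0.003,0.02],[0,-0.0008,-0.0018]],
    [[-0.018,-0.003,0.05],[0,-0.0008,-0.0018]],
    [[-0.018,-0.003,0.08],[0,-0.0008,-0.0018]],
    [[-0.018,-0.003,0.09],[0,-0.0008,-0.0018]],
    [[-0.018,-0.003,0.1],[0,-0.0008,-0.0018]],
    [[-0.018,-0.003,0.1],[0,-0.0008,-0.0018]],
  ],
)

```text
clock: 23.75
eef_pos: [0.5848, -0.0791, 0.0614]
tool_rot: [0.0, 0.013, 1.0, 0.0]
force: [-0.0, 0.8, -1.6]
grip_width: 0.0591
finger_force: 64.5
```

```bash
python3 -c "
from h import *
go(.5845,-.0783,.054,np.pi-.027)"
```

```text
t23.75 tcp [ 0.5848 -0.0791  0.0614] yaw 3.115 w 0.0591 ff 64 F [-0.   0.8 -1.6]
go shift [0.003 0.006 0.062] turn [0.0002 0.0002 0.0003]
```

Call:
apply_moves(
  plan=[
    [[0.001,0.006,0],[0,0,0]],
    [[0.001,0.006,0.005],[0,0,0]],
    [[0.001,0.006,0.01],[0,0,0]],
    [[0.001,0.006,0.015],[0,0,0]],
    [[0.001,0.006,0.02],[0,0,0]],
    [[0.001,0.006,0.025],[0,0,0]],
    [[0.001,0.006,0.03],[0,0,0]],
    [[0.001,0.006,0.03],[0,0,0]],
  ],
)

```text
clock: 24.75
eef_pos: [0.5847, -0.0783, 0.0579]
tool_rot: [0.0, 0.013, 1.0, 0.0]
force: [0.5, -0.0, -1.2]
grip_width: 0.0593
finger_force: 64.5
```

No contact force below stud-tip height, so the studs are entering. I'll continue down.

Call:
apply_moves(
  plan=[
    [[0,0,0.005],[0,0,0]],
    [[0,0,0.01],[0,0,0]],
    [[0,0,0.015],[0,0,0]],
    [[0,0,0.02],[0,0,0]],
    [[0,0,0.025],[0,0,0]],
    [[0,0,0.03],[0,0,0]],
    [[0,0,0.035],[0,0,0]],
    [[0,0,0.035],[0,0,0]],
  ],
)

```text
clock: 25.75
eef_pos: [0.5848, -0.0783, 0.0541]
tool_rot: [0.0, 0.013, 1.0, 0.0]
force: [-1.3, -0.2, 4.6]
grip_width: 0.0591
finger_force: 65.0
```

Call:
apply_moves(
  plan=[
    [[0,0,0.005],[0,0,0]],
    [[0,0,0.01],[0,0,0]],
    [[0,0,0.015],[0,0,0]],
    [[0,0,0.02],[0,0,0]],
    [[0,0,0.025],[0,0,0]],
    [[0,0,0.025],[0,0,0]],
    [[0,0,0.025],[0,0,0]],
    [[0,0,0.025],[0,0,0]],
  ],
)

```text
clock: 26.75
eef_pos: [0.5849, -0.0784, 0.0541]
tool_rot: [0.001, 0.013, 1.0, 0.0]
force: [-10.4, 1.7, 28.4]
grip_width: 0.0592
finger_force: 68.2
```

Hard stop at 42 mm seating height with 28 N. Release and rise.

Call:
apply_moves(
  plan=[
    [[0,0,-0.02],[0,0,0]],
    [[0,0,-0.025],[0,0,0]],
    [[0,0,-0.025],[0,0,0]],
    [[0,0,-0.025],[0,0,0]],
    [[0,0,-0.025],[0,0,0]],
    [[0,0,-0.025],[0,0,0]],
    [[0,0,-0.025],[0,0,0]],
    [[0,0,-0.025],[0,0,0]],
  ],
  grip=-1,
)

```text
clock: 27.75
eef_pos: [0.5848, -0.0784, 0.0537]
tool_rot: [0.0, 0.013, 1.0, 0.0]
force: [-0.5, 0.1, -0.2]
grip_width: 0.0854
finger_force: 0.0
```

Call:
apply_moves(
  plan=[
    [[0,0,-0.05],[0,0,0]],
    [[0,0,-0.12],[0,0,0]],
    [[0,0,-0.2],[0,0,0]],
    [[0,0,-0.3],[0,0,0]],
    [[0,0,-0.4],[0,0,0]],
    [[0.1,-0.1,-0.5],[0,0,0]],
    [[0.2,-0.25,-0.6],[0,0,0]],
    [[0.3,-0.4,-0.65],[0,0,0]],
  ],
)

```text
clock: 28.75
eef_pos: [0.5466, -0.1271, 0.1327]
tool_rot: [0.001, 0.013, 1.0, 0.0]
force: [-0.4, -0.2, 0.3]
grip_width: 0.0855
finger_force: 0.0
```

```bash
python3 -c "
from h import *
go(.4245,-.286,.125,np.pi/2)
f=lambda i:cv2.convertScaleAbs(cv2.resize(i,(600,450),interpolation=cv2.INTER_CUBIC),alpha=1.3)
b=cam('side')[:,:,::-1]; cv2.imwrite('pics/side_r4.png',b)
cv2.imwrite('pics/r4.png',f(b[165:255,275:395]))"
```

```text
t28.75 tcp [ 0.5466 -0.1271  0.1327] yaw 3.115 w 0.0855 ff 0 F [-0.4 -0.2  0.3]
go shift [ 0.982 -1.351  0.063] turn [4.000e-04 3.000e-04 4.915e-01]
```

View pics/r4.png

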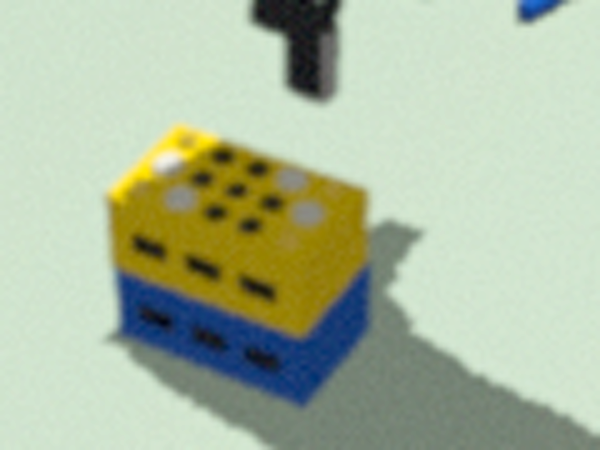

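The yellow rack sits flush and square on the blue, with no gap at the seam (118,270)–(370,268). Next, the green jar.

Call:
apply_moves(
  plan=[
    [[0.12,-0.12,0],[0,0,0.058]],
    [[0.24,-0.25,0],[0,0,0.116]],
    [[0.36,-0.4,0],[0,0,0.174]],
    [[0.5,-0.55,0],[0,0,0.232]],
    [[0.62,-0.7,0],[0,0,0.29]],
    [[0.74,-0.85,0],[0,0,0.348]],
    [[0.86,-1,0],[0,0,0.406]],
    [[0.98,-1,0],[0,0,0.464]],
  ],
)

```text
clock: 29.8
eef_pos: [0.4254, -0.2439, 0.1314]
tool_rot: [0.0, 0.679, 0.734, 0.0]
force: [0.3, 0.3, 0.5]
grip_width: 0.0853
finger_force: 0.0
```

```bash
python3 -c "
from h import *
go(.4245,-.286,.12,np.pi/2)"
```

```text
t29.80 tcp [ 0.4254 -0.2439  0.1314] yaw 1.649 w 0.0853 ff 0 F [0.3 0.3 0.5]
go shift [-0.349 -0.035  0.095] turn [ 0.0002 -0.0001  0.025 ]
```

Call:
apply_moves(
  plan=[
    [[-0.1,-0.01,0],[0,0,0.025]],
    [[-0.2,-0.03,0.05],[0,0,0.025]],
    [[-0.35,-0.035,0.09],[0,0,0.025]],
    [[-0.35,-0.035,0.095],[0,0,0.025]],
    [[-0.35,-0.035,0.095],[0,0,0.025]],
    [[-0.35,-0.035,0.095],[0,0,0.025]],
    [[-0.35,-0.035,0.2],[0,0,0.025]],
    [[-0.35,-0.035,0.2],[0,0,0.025]],
  ],
)

```text
clock: 30.8
eef_pos: [0.4255, -0.2837, 0.1062]
tool_rot: [-0.001, 0.704, 0.71, 0.0]
force: [0.5, 0.1, 0.8]
grip_width: 0.0858
finger_force: 0.0
```

```bash
python3 -c "
from h import *
go(.4245,-.286,.042,np.pi/2)"
```

```text
t30.80 tcp [ 0.4255 -0.2837  0.1062] yaw 1.580 w 0.0858 ff 0 F [0.5 0.1 0.8]
go shift [-0.02  -0.008  0.535] turn [-0.0003 -0.0006  0.0029]
```

Call:
apply_moves(
  plan=[
    [[-0.02,-0.008,0.08],[0,0,0.003]],
    [[-0.02,-0.008,0.16],[0,0,0.003]],
    [[-0.02,-0.008,0.24],[0,0,0.003]],
    [[-0.02,-0.008,0.32],[0,0,0.003]],
    [[-0.02,-0.008,0.4],[0,0,0.003]],
    [[-0.02,-0.008,0.48],[0,0,0.003]],
    [[-0.02,-0.008,0.535],[0,0,0.003]],
    [[-0.02,-0.008,0.535],[0,0,0.003]],
  ],
)

```text
clock: 31.8
eef_pos: [0.425, -0.2866, 0.0427]
tool_rot: [-0.0, 0.707, 0.707, 0.0]
force: [-0.8, 0.8, 0.1]
grip_width: 0.0853
finger_force: 0.0
```

Call:
apply_moves(
  plan=[
    [[0,0,0],[0,0,0]],
    [[0,0,0],[0,0,0]],
    [[0,0,0],[0,0,0]],
    [[0,0,0],[0,0,0]],
    [[0,0,0],[0,0,0]],
    [[0,0,0],[0,0,0]],
    [[0,0,0],[0,0,0]],
    [[0,0,0],[0,0,0]],
  ],
  grip=1,
)

```text
clock: 32.8
eef_pos: [0.4257, -0.2872, 0.0441]
tool_rot: [0.001, 0.707, 0.707, 0.001]
force: [-1.0, 0.6, 5.4]
grip_width: 0.0447
finger_force: 60.5
```

Call:
apply_moves(
  plan=[
    [[0,0,-0.1],[0,0,0]],
    [[0,0,-0.2],[0,0,0]],
    [[0,0,-0.32],[0,0,0]],
    [[0,0,-0.44],[0,0,0]],
    [[0,0,-0.56],[0,0,0]],
    [[0,0,-0.68],[0,0,0]],
    [[0,0,-0.8],[0,0,0]],
    [[0,0,-0.8],[0,0,0]],
  ],
)

```text
clock: 33.8
eef_pos: [0.4262, -0.2875, 0.1407]
tool_rot: [0.001, 0.707, 0.707, 0.001]
force: [0.5, 0.7, -1.7]
grip_width: 0.0448
finger_force: 61.3
```

```bash
python3 -c "
from h import *
go(.588,.005,.135,np.pi/2)
b=cam('side');cv2.imwrite('pics/side_g.png',b[:,:,::-1])
P=np.load('side.npz');T=np.linalg.inv(P['T'])
s=bot.sense()
print(cv2.projectPoints(s['eef_pos'][None]+[0,0,.02],cv2.Rodrigues(T[:3,:3])[0],T[:3,3],P['K'],P['D'])[0])"
```

```text
t33.80 tcp [ 0.4262 -0.2875  0.1407] yaw 1.570 w 0.0448 ff 61 F [ 0.5  0.7 -1.7]
go shift [2.439 1.346 0.049] turn [ 0.0009  0.0002 -0.0003]
[[[427.13647766 147.26562113]]]
```

Call:
apply_moves(
  plan=[
    [[0.12,0,-0.02],[0,0,0]],
    [[0.25,0.05,-0.04],[0,0,0]],
    [[0.4,0.1,-0.06],[0,0,0]],
    [[0.55,0.15,-0.08],[0,0,0]],
    [[0.7,0.2,-0.1],[0,0,0]],
    [[0.85,0.25,-0.1],[0,0,0]],
    [[1,0.3,-0.1],[0,0,0]],
    [[1,0.3,-0.1],[0,0,0]],
  ],
)

```text
clock: 34.85
eef_pos: [0.4618, -0.1651, 0.1514]
tool_rot: [-0.0, 0.706, 0.708, 0.001]
force: [-0.1, -0.7, -0.6]
grip_width: 0.0447
finger_force: 61.3
```

Call:
apply_moves(
  plan=[
    [[0.12,0,0],[0,0,0]],
    [[0.25,0.05,0],[0,0,0]],
    [[0.4,0.1,0],[0,0,0]],
    [[0.55,0.15,0],[0,0,0]],
    [[0.7,0.2,0],[0,0,0]],
    [[0.85,0.2,0],[0,0,0]],
    [[1,0.2,0],[0,0,0]],
    [[1,0.2,0],[0,0,0]],
  ],
)

```text
clock: 35.85
eef_pos: [0.4853, -0.0457, 0.1515]
tool_rot: [-0.0, 0.707, 0.707, 0.0]
force: [-0.3, -0.3, -1.9]
grip_width: 0.0451
finger_force: 61.3
```

Call:
apply_moves(
  plan=[
    [[0.15,0.05,0],[0,0,0]],
    [[0.3,0.1,0],[0,0,0]],
    [[0.42,0.2,0],[0,0,0]],
    [[0.43,0.35,0],[0,0,0]],
    [[0.43,0.5,0],[0,0,0]],
    [[0.43,0.68,0],[0,0,0]],
    [[0.43,0.85,0],[0,0,0]],
    [[0.43,0.85,0],[0,0,0]],
  ],
)

```text
clock: 36.85
eef_pos: [0.5891, 0.0048, 0.1512]
tool_rot: [0.0, 0.707, 0.707, 0.001]
force: [0.5, 0.6, -0.3]
grip_width: 0.0447
finger_force: 61.3
```

```bash
python3 -c "
from h import *
go(.588,.0035,.045,np.pi/2)"
```

```text
t36.85 tcp [0.5891 0.0048 0.1512] yaw 1.570 w 0.0447 ff 61 F [ 0.5  0.6 -0.3]
go shift [-0.011 -0.01   0.885] turn [ 0.0004 -0.0001 -0.0003]
```

Call:
apply_moves(
  plan=[
    [[-0.01,-0.01,0.12],[0,0,0]],
    [[-0.01,-0.01,0.25],[0,0,0]],
    [[-0.01,-0.01,0.4],[0,0,0]],
    [[-0.01,-0.01,0.55],[0,0,0]],
    [[-0.01,-0.01,0.7],[0,0,0]],
    [[-0.01,-0.01,0.8],[0,0,0]],
    [[-0.01,-0.01,0.86],[0,0,0]],
    [[-0.01,-0.01,0.88],[0,0,0]],
  ],
)

```text
clock: 37.85
eef_pos: [0.5862, 0.0033, 0.0456]
tool_rot: [-0.0, 0.707, 0.707, 0.0]
force: [-0.3, -0.8, 0.0]
grip_width: 0.0448
finger_force: 61.3
```

Call:
apply_moves(
  plan=[
    [[0,0,0.005],[0,0,0]],
    [[0,0,0.01],[0,0,0]],
    [[0,0,0.015],[0,0,0]],
    [[0,0,0.015],[0,0,0]],
    [[0,0,0.015],[0,0,0]],
    [[0,0,0.015],[0,0,0]],
    [[0,0,0.015],[0,0,0]],
    [[0,0,0.015],[0,0,0]],
  ],
)

```text
clock: 38.85
eef_pos: [0.5865, 0.0034, 0.0442]
tool_rot: [0.0, 0.707, 0.707, 0.001]
force: [0.8, 0.1, -0.3]
grip_width: 0.0449
finger_force: 61.4
```

Call:
apply_moves(
  plan=[
    [[0,0.012,0],[0,0,0]],
    [[0,0.012,0.005],[0,0,0]],
    [[0,0.012,0.01],[0,0,0]],
    [[0,0.012,0.013],[0,0,0]],
    [[0,0.012,0.016],[0,0,0]],
    [[0,0.012,0.016],[0,0,0]],
    [[0,0.012,0.016],[0,0,0]],
    [[0,0.012,0.016],[0,0,0]],
  ],
)

```text
clock: 39.85
eef_pos: [0.5879, 0.0033, 0.044]
tool_rot: [0.0, 0.707, 0.707, 0.001]
force: [-5.8, -0.0, 15.5]
grip_width: 0.0448
finger_force: 62.7
```

Contact, so the jar is on the bench. Ease up, release and rise.

Call:
apply_moves(
  plan=[
    [[0,0,-0.012],[0,0,0]],
    [[0,0,-0.012],[0,0,0]],
    [[0,0,-0.012],[0,0,0]],
    [[0,0,-0.012],[0,0,0]],
    [[0,0,-0.012],[0,0,0]],
    [[0,0,-0.012],[0,0,0]],
    [[0,0,-0.012],[0,0,0]],
    [[0,0,-0.012],[0,0,0]],
  ],
  grip=-1,
)

```text
clock: 40.85
eef_pos: [0.5879, 0.0033, 0.0437]
tool_rot: [0.0, 0.707, 0.707, 0.0]
force: [-0.6, -0.6, 0.5]
grip_width: 0.0853
finger_force: 0.0
```

Call:
apply_moves(
  plan=[
    [[0,0,-0.1],[0,0,0]],
    [[0,0,-0.2],[0,0,0]],
    [[0,0,-0.32],[0,0,0]],
    [[0,0,-0.44],[0,0,0]],
    [[0,0,-0.56],[0,0,0]],
    [[0.1,-0.1,-0.65],[0,0,0]],
    [[0.25,-0.25,-0.75],[0,0,0]],
    [[0.4,-0.4,-0.75],[0,0,0]],
  ],
)

```text
clock: 41.85
eef_pos: [0.5391, 0.0524, 0.1349]
tool_rot: [0.0, 0.707, 0.707, 0.001]
force: [0.2, 0.9, 0.0]
grip_width: 0.0856
finger_force: 0.0
```

```bash
python3 -c "
from h import *
go(.4348,.2755,.12,np.pi/2)
b=cam('side')[:,:,::-1]
cv2.imwrite('pics/side_g2.png',b)
cv2.imwrite('pics/g2.png',cv2.convertScaleAbs(cv2.resize(b[190:320,215:388],(800,600),interpolation=cv2.INTER_CUBIC),alpha=1.2))"
```

```text
t41.85 tcp [0.5391 0.0524 0.1349] yaw 1.570 w 0.0856 ff 0 F [0.2 0.9 0. ]
go shift [ 1.858 -0.871  0.124] turn [ 0.0006 -0.0004 -0.0003]
```

View pics/g2.png

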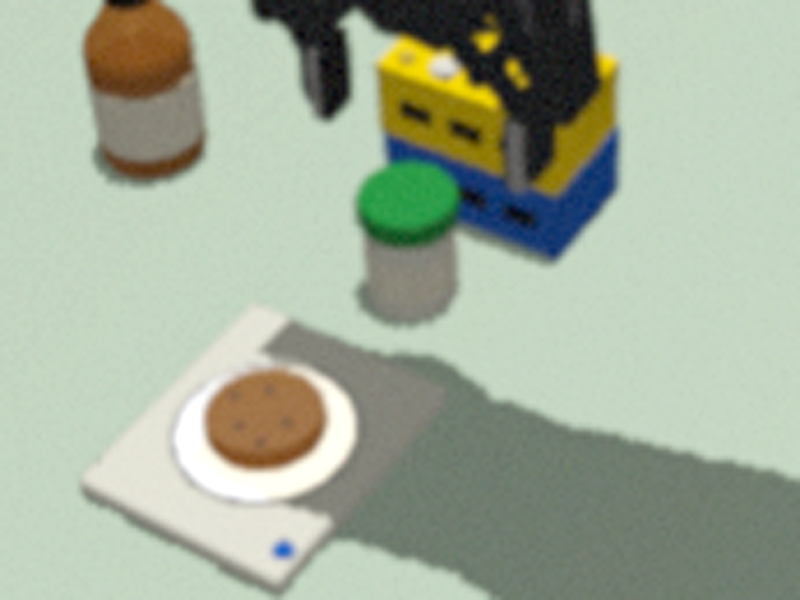

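Picture: the green jar stands upright in the gap (cap (410,200)) and the dish is centred on the window. Now the red jar.

Call:
apply_moves(
  plan=[
    [[0.12,-0.06,0],[0,0,0]],
    [[0.25,-0.12,0],[0,0,0]],
    [[0.4,-0.2,0],[0,0,0]],
    [[0.55,-0.3,0],[0,0,0]],
    [[0.7,-0.4,0],[0,0,0]],
    [[0.85,-0.5,0],[0,0,0]],
    [[1,-0.5,0],[0,0,0]],
    [[1,-0.5,0],[0,0,0]],
  ],
)

```text
clock: 42.9
eef_pos: [0.4804, 0.1729, 0.1338]
tool_rot: [0.0, 0.707, 0.707, 0.001]
force: [0.4, -0.1, 0.4]
grip_width: 0.0857
finger_force: 0.0
```

Call:
apply_moves(
  plan=[
    [[0.12,-0.06,0],[0,0,0]],
    [[0.25,-0.12,0],[0,0,0]],
    [[0.4,-0.2,0],[0,0,0]],
    [[0.55,-0.3,0.05],[0,0,0]],
    [[0.7,-0.37,0.1],[0,0,0]],
    [[0.858,-0.37,0.124],[0,0,0]],
    [[0.858,-0.37,0.124],[0,0,0]],
    [[0.858,-0.37,0.124],[0,0,0]],
  ],
)

```text
clock: 43.9
eef_pos: [0.4359, 0.2744, 0.1189]
tool_rot: [0.0, 0.707, 0.707, 0.0]
force: [-0.3, -0.2, -0.1]
grip_width: 0.0851
finger_force: 0.0
```

```bash
python3 -c "
from h import *
go(.4348,.2755,.0425,np.pi/2)"
```

```text
t43.90 tcp [0.4359 0.2744 0.1189] yaw 1.570 w 0.0851 ff 0 F [-0.3 -0.2 -0.1]
go shift [ 0.009 -0.01   0.637] turn [ 0.0003 -0.0001 -0.0003]
```

Call:
apply_moves(
  plan=[
    [[0.009,-0.01,0.09],[0,0,0]],
    [[0.009,-0.01,0.18],[0,0,0]],
    [[0.009,-0.01,0.27],[0,0,0]],
    [[0.009,-0.01,0.36],[0,0,0]],
    [[0.009,-0.01,0.45],[0,0,0]],
    [[0.009,-0.01,0.54],[0,0,0]],
    [[0.009,-0.01,0.637],[0,0,0]],
    [[0.009,-0.01,0.637],[0,0,0]],
  ],
)

```text
clock: 44.9
eef_pos: [0.4337, 0.275, 0.0413]
tool_rot: [-0.0, 0.707, 0.707, -0.001]
force: [-0.1, 0.0, -0.5]
grip_width: 0.085
finger_force: 0.0
```

Call:
apply_moves(
  plan=[
    [[0,0,0],[0,0,0]],
    [[0,0,0],[0,0,0]],
    [[0,0,0],[0,0,0]],
    [[0,0,0],[0,0,0]],
    [[0,0,0],[0,0,0]],
    [[0,0,0],[0,0,0]],
    [[0,0,0],[0,0,0]],
    [[0,0,0],[0,0,0]],
  ],
  grip=1,
)

```text
clock: 45.9
eef_pos: [0.435, 0.2759, 0.0433]
tool_rot: [0.0, 0.707, 0.707, 0.001]
force: [-0.6, -0.9, 5.9]
grip_width: 0.045
finger_force: 60.6
```

Call:
apply_moves(
  plan=[
    [[0,0,-0.08],[0,0,0]],
    [[0,0,-0.16],[0,0,0]],
    [[0,0,-0.25],[0,0,0]],
    [[0,0,-0.35],[0,0,0]],
    [[0,0,-0.43],[0,0,0]],
    [[0,0,-0.5],[0,0,0]],
    [[0,0,-0.5],[0,0,0]],
    [[0,0,-0.5],[0,0,0]],
  ],
)

```text
clock: 46.9
eef_pos: [0.4343, 0.2754, 0.1022]
tool_rot: [-0.0, 0.707, 0.707, 0.0]
force: [-0.7, 0.1, -1.2]
grip_width: 0.045
finger_force: 61.2
```

```bash
python3 -c "
from h import *
go(.595,.2235,.1,np.pi/2)
t=cam('top');cv2.imwrite('pics/topz.png',t[:,:,::-1])"
```

```text
t46.90 tcp [0.4343 0.2754 0.1022] yaw 1.570 w 0.0450 ff 61 F [-0.7  0.1 -1.2]
go shift [-0.431  1.34   0.018] turn [ 0.0001 -0.0001 -0.0003]
```

Call:
apply_moves(
  plan=[
    [[0,0.12,0],[0,0,0]],
    [[-0.05,0.25,0],[0,0,0]],
    [[-0.1,0.4,0],[0,0,0]],
    [[-0.2,0.55,0],[0,0,0]],
    [[-0.3,0.7,0],[0,0,0]],
    [[-0.43,0.85,0],[0,0,0]],
    [[-0.43,1,0],[0,0,0]],
    [[-0.43,1,0],[0,0,0]],
  ],
)

```text
clock: 47.95
eef_pos: [0.5561, 0.2228, 0.1024]
tool_rot: [0.0, 0.708, 0.706, 0.001]
force: [0.0, -0.7, -0.3]
grip_width: 0.0449
finger_force: 61.3
```

Call:
apply_moves(
  plan=[
    [[0,0.1,0],[0,0,0]],
    [[0,0.2,0.05],[0,0,0]],
    [[0,0.34,0.1],[0,0,0]],
    [[0,0.34,0.2],[0,0,0]],
    [[0,0.34,0.3],[0,0,0]],
    [[0,0.34,0.38],[0,0,0]],
    [[0,0.34,0.42],[0,0,0]],
    [[0,0.34,0.42],[0,0,0]],
  ],
)

```text
clock: 48.95
eef_pos: [0.5948, 0.2237, 0.0518]
tool_rot: [-0.0, 0.707, 0.707, 0.0]
force: [0.2, -0.5, -0.7]
grip_width: 0.0447
finger_force: 61.4
```

```bash
python3 -c "
from h import *
go(.595,.2235,.042,np.pi/2)"
```

```text
t48.95 tcp [0.5948 0.2237 0.0518] yaw 1.570 w 0.0447 ff 61 F [ 0.2 -0.5 -0.7]
go shift [-0.002  0.001  0.081] turn [ 0.     -0.0001 -0.0002]
```

Call:
apply_moves(
  plan=[
    [[0,0,0.02],[0,0,0]],
    [[0,0,0.04],[0,0,0]],
    [[0,0,0.055],[0,0,0]],
    [[0,0,0.062],[0,0,0]],
    [[0,0,0.068],[0,0,0]],
    [[0,0,0.073],[0,0,0]],
    [[0,0,0.076],[0,0,0]],
    [[0,0,0.076],[0,0,0]],
  ],
)

```text
clock: 49.95
eef_pos: [0.5953, 0.2239, 0.0434]
tool_rot: [0.0, 0.707, 0.707, 0.001]
force: [-1.3, -0.7, 4.8]
grip_width: 0.0448
finger_force: 61.7
```

Contact with about 5 N. Release, rise, and clear out of both views.

Call:
apply_moves(
  plan=[
    [[0,0,0],[0,0,0]],
    [[0,0,0],[0,0,0]],
    [[0,0,0],[0,0,0]],
    [[0,0,0],[0,0,0]],
    [[0,0,0],[0,0,0]],
    [[0,0,0],[0,0,0]],
    [[0,0,0],[0,0,0]],
    [[0,0,0],[0,0,0]],
  ],
  grip=-1,
)

```text
clock: 50.95
eef_pos: [0.5953, 0.2238, 0.043]
tool_rot: [0.0, 0.707, 0.707, 0.0]
force: [0.3, -0.4, -0.7]
grip_width: 0.0853
finger_force: 0.0
```

Call:
apply_moves(
  plan=[
    [[0,0,-0.1],[0,0,0]],
    [[0,0,-0.2],[0,0,0]],
    [[0,0,-0.32],[0,0,0]],
    [[0,0,-0.44],[0,0,0]],
    [[0,0,-0.56],[0,0,0]],
    [[0,-0.1,-0.7],[0,0,0]],
    [[0,-0.25,-0.85],[0,0,0]],
    [[0,-0.4,-1],[0,0,0]],
  ],
)

```text
clock: 51.95
eef_pos: [0.5459, 0.2237, 0.1641]
tool_rot: [-0.0, 0.707, 0.707, 0.0]
force: [0.8, 0.9, 0.0]
grip_width: 0.0854
finger_force: 0.0
```

Call:
apply_moves(
  plan=[
    [[0.1,-0.1,0],[0,0,0]],
    [[0.25,-0.2,0],[0,0,0]],
    [[0.4,-0.3,0],[0,0,0]],
    [[0.55,-0.4,0],[0,0,0]],
    [[0.7,-0.5,0],[0,0,0]],
    [[0.85,-0.5,0],[0,0,0]],
    [[1,-0.5,0],[0,0,0]],
    [[1,-0.5,0],[0,0,0]],
  ],
)

```text
clock: 52.95
eef_pos: [0.4877, 0.3453, 0.1628]
tool_rot: [0.0, 0.707, 0.707, 0.001]
force: [1.3, 0.3, -0.6]
grip_width: 0.0852
finger_force: 0.0
```

Call:
apply_moves(
  plan=[
    [[0.1,-0.1,0],[0,0,0]],
    [[0.25,-0.2,0],[0,0,0]],
    [[0.4,-0.3,0],[0,0,0]],
    [[0.55,-0.4,0],[0,0,0]],
    [[0.7,-0.5,0],[0,0,0]],
    [[0.85,-0.5,0],[0,0,0]],
    [[1,-0.5,0],[0,0,0]],
    [[1,-0.5,0],[0,0,0]],
  ],
)

```text
clock: 53.95
eef_pos: [0.4278, 0.4653, 0.1628]
tool_rot: [0.0, 0.707, 0.707, 0.001]
force: [-0.4, 0.4, -0.4]
grip_width: 0.0852
finger_force: 0.0
```

```bash
python3 -c "
from h import *
st()
a=cam('top')[:,:,::-1];cv2.imwrite('pics/topf.png',a);b=cam('side')[:,:,::-1];cv2.imwrite('pics/sidef.png',b)
cv2.imwrite('pics/f.png',np.vstack([cv2.convertScaleAbs(cv2.resize(a[170:260,170:370],(660,297),interpolation=cv2.INTER_CUBIC),alpha=1.4),cv2.resize(b[190:325,150:450],(660,297),interpolation=cv2.INTER_CUBIC)]))"
```

```text
t53.95 tcp [0.4278 0.4653 0.1628] yaw 1.571 w 0.0852 ff 0 F [-0.4  0.4 -0.4]
```

View pics/f.png

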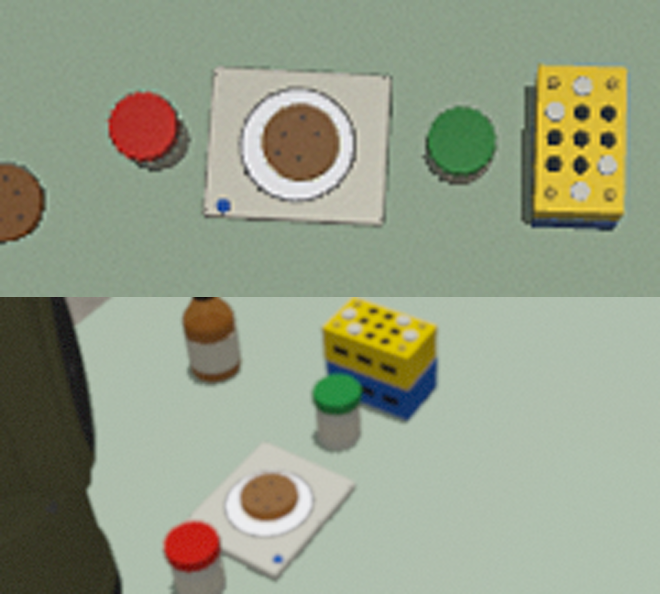

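Clear view: everything is upright. Top half: window (298,144), dish (301,142), red cap (144,127), green cap (461,141), yellow rack (580,140). I'll measure in the top camera.

```bash
python3 -c "
from h import *
np.set_printoptions(precision=4,suppress=True)
t=cv2.imread('pics/topf.png')[:,:,::-1]
red=lambda r,g,b:(r>90)&(g<60)&(b<60); grn=lambda r,g,b:(g>r*1.8+10)&(g>b*1.3); br=lambda r,g,b:(r>1.3*g)&(r>60)
C=lambda p:np.array(p)/3.3+[170,170]-.35
k=proj_z('top',C([(212,69),(390,75),(205,215),(384,223)]),.012)[:,:2];c=k.mean(0)
d=k[0]+k[1]-k[2]-k[3];yaw=np.arctan2(d[1],d[0])
w,_,_=blob(t,lambda r,g,b:b>150,(235,290,190,240))
x0=proj_z('top',C([(298,144)]),.012)[0,:2];print('plate',c,yaw,'window',x0)
L=lambda p:np.array([[np.cos(yaw),np.sin(yaw)],[-np.sin(yaw),np.cos(yaw)]])@(p-c)*1000
for n,f,z,r in(('dish',br,.026,(240,285,195,235)),('red',red,.062,(195,235,190,230)),('green',grn,.062,(290,330,190,235))):
    q,s,_=blob(t,f,r);q=proj_z('top',[q],z)[0,:2];print(n,q,L(q))
q=proj_z('top',C([(554,84),(613,85),(550,194),(610,195)]),.09)[:,:2];print('yellow',q.mean(0),L(q.mean(0)),np.arctan2(*(q[0]+q[1]-q[2]-q[3])[::-1]))
print('blue0',L(np.array([.5846,-.0786])))
"
```

```text
plate [0.5921 0.121 ] -0.018867169029296787 window [0.5929 0.1209]
dish [0.5914 0.1181] [-0.5868 -2.9164]
red [0.5957 0.223 ] [  1.7265 102.0496]
green [0.5884 0.0038] [  -1.4581 -117.2789]
yellow [ 0.5849 -0.078 ] [  -3.4758 -199.0954] -0.028347150480942565
blue0 [  -3.7213 -199.7302]
```

```bash
python3 -c "
from plant import bot
print(bot.hand_in())"
```

```text
the job is handed in; nothing more can be done
None
```

The job is handed in at about 54 s of the 104 s allowed: the dish is about 3 mm off the middle of the lit window, the yellow rack is fully home on the blue, and both jars stand upright within 2 mm of the light plate's centre line, the green one midway in the gap and the red one about 15 mm clear of the plate's opposite side.

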